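# Snap the missing roller into the filament spool stand

### The arm

A 7-joint arm with a two-finger parallel gripper is mounted at the origin on the work surface. World frame = base frame: x ahead of the robot, y to its left, z up, the work surface at z = 0. Lengths are in m, angles in rad, forces in N, time in s.
With the tool pointing down it reaches from about 0.425 to 0.8 m from the base axis. Payload 8.3 kg.
Tool frame: the origin (TCP) lies on the mounting face of the last link; the fingertips stand 173 mm ahead of it and the grasp point (between the pads) lies 155 mm ahead of it; z points along the fingers, y is the line along which they close (so a half turn about z gives the same grasp; the last joint's range is limited). The gripper opens to 85 mm and grips with 20 to 120 N. Pads are 22 mm wide; open, the fingers measure 114 mm over their backs; the gripper's body (76 mm by 85 mm) begins 54 mm behind the grasp point. The pads swing forward as they close: fully open they stand 13 mm farther back than shut.
Start: joints at [-1.322, 0.383, 0.016, 1.37, -0.006, 1.388, -0.046], TCP at [0.192, 0.595, 0.405] pointing down, gripper open.
Joint ranges: [-2.95, 2.95], [-0.25, 2.06], [-1.52, 1.56], [0.18, 2.33], [-1.44, 4.58], [0.02, 2.06], [-3.01, 3.01]. Speed limits (rad/s): [2.39, 2.39, 3.01, 3.01, 3.14, 3.14, 3.14].

### API

Orientations are given as a unit quaternion [x, y, z, w].
In Python, from rig import robot, fingers, cams, job_done, models gives the robot as it stands. Calls block until the motion is done:
- robot.reach(position, orientation): joint-space move of the TCP to a pose.
- robot.servo_line(position, orientation=None, v=0.15): straight line of the TCP; orientation=None keeps the orientation; v is the mean speed in m/s.
- robot.move_joints(angles): joint-space move.
- fingers.grip(opening): opening from 0.0 (shut) to 1.0 (fully open); the grip force is fixed at half the most; returns when the fingers have stopped.
- robot.dwell(seconds).
- robot.ik(position, orientation): joint angles nearest the present ones, or None.
- robot.get_obs(): the state.
- cams.capture(name): name is "scene" or "top" or "wrist"; returns the picture (400x640x3 uint8, red, green, blue); there is no depth.
- cams.calibration(name): a dict with "K" (3x3 intrinsics, pixels), "xyz" and "orientation" of the camera in the world. Camera axes: x right, y up, looking along -z (the intrinsics and any distortion apply to the point x, -y, -z); pixel columns grow to the right and rows downward; lengths in m; the calibration is good to about 2 mm. A picture is of the moment at which its call begins: read the wrist's pose just before it. calibration takes no time and is no camera call; for the wrist camera it gives the pose at the moment of the call.
A pose or a line that the arm cannot do raises robot.IKError and nothing moves.
- job_done(): hands the job in; it is judged then, once.
Trained networks look in the newest picture that a camera, given by its name, has taken for a name from the list of things; names that differ only in an ending like _2 or _b are one class to them, and where a whole thing is asked for, a point or a joint stands for the part that bears it (a point fixed in the world has none). Each returns a list of dicts, best first, with "p" (0 to 1); they miss things now and then, are a little off and sometimes report something else, mostly with a low value. They report only what shows in the picture. A call takes as long as a camera call. They do not tell look-alikes from the thing itself.
- models.recognise(query, camera): "pixel" ([column, row] in pixels, amid what is visible of it).
- models.place_of(query, camera): "pixel" ([column, row] in pixels: a listed point, or the origin of a listed thing).
The state is a dict: "time_s": time; "qpos": joint angles; "dq": joint speeds; "joint_efforts": joint torques, N m; "tool_pos": TCP position; "tcp_rot": TCP orientation; "force": force on the tool from outside, world axes, zero at the start; "ft_torque": the same for the moment, N m; "grip_width": opening from 0.0 (shut) to 1.0 (fully open); "gripper_force": force on a finger pad.
Only numpy, scipy, OpenCV 4.12 (cv2) and the standard library are available. Lean on these libraries where they do the work, as an engineer would, in place of code of your own. Each camera call takes 0.05 s, during which the arm holds its last target. There are 200 camera calls.

### The job

The black spool stand lacks one of its two rollers: take the aluminium roller with the red end bands out of the wooden rack, hold it above the empty pair of red spring clips and snap it down until it is fully seated in both. Then slide it endwise into the small black hood until it meets the stop hidden inside, press it firmly against that stop for a moment, and let go. Go by feel and never force it, and leave the other rods and everything else on the bench where they are.

Things in the scene. Friction and masses are not known exactly. Their poses are not given: they have to be found in the camera images.
- roller_center (a point): Centre of the loose roller: aluminium cylinder, 16 mm in diameter, 150 mm long, about 90 g, a red band at each end, both ends alike; x along its axis. At first it lies level in one of the rack's three grooves, axis 39 mm above the table, parallel to the two other rods, 60 mm or more from them.
- rack: Wooden rack fixed to the table, 110 x 200 mm; origin under its centre. Three V grooves along its x axis, 60 mm apart along its y, each on two supports 42 mm either side of the middle and up to 46 mm high; between the supports only the 10 mm base plate lies below, so a rod can be gripped round its middle from above.
- stand: Black spool stand fixed to the table; origin at the centre of its underside, z up, x along the rollers. Base plate 200 mm (x) by 155 mm (y), 12 mm thick. Roller axes run along x, 55 mm above the table: the empty line at y = -45 mm, a roller already fitted at y = +45 mm. The tops of the clips are about 70 mm above the table.
- seat (a point): Midpoint between the two empty clips, on the axis of a fully seated roller: stand x = 0, y = -45 mm, 55 mm above the table; axes as the stand's. Below it is free down to the base plate for 38 mm either way along x. Once seated, the roller slides along x against some 2 to 7 N of friction.
- clip_a (a point): Middle of the red C-shaped spring clip at stand x = -45 mm, on the seated roller's axis. 14 mm wide along x; rigid seat below, two sprung jaws with flared tops. The roller meets the lips with its axis about 12 mm above the seated height; pushing it down through both clips at once takes some 7 to 25 N; often one clip gives way first and the other must then be pressed home near it. Seats are rigid.
- clip_b (a point): Middle of the like spring clip at stand x = +45 mm, on the side of the hood.
- hood: Small black hood, part of the stand; origin at the centre of its mouth, 72 mm from the seat along the stand's x; x points into it. Tunnel 20 mm wide, closed above: the roller enters endwise only. Snap the roller in with its centre 5 to 20 mm short of the seat (towards -x). A rigid stop, unseen, lies 8 to 16 mm behind the mouth (roller centre 5 to 13 mm past the seat).
- dark_rod_center (a point): Centre of a dark steel rod, 10 mm in diameter, 150 mm long, lying in another groove of the rack. Leave it there.
- brass_rod_center (a point): Centre of a brass rod, 16 mm in diameter, 110 mm long, lying in another groove of the rack. Leave it there.
- bowl: Red printed bowl, 100 mm wide, 60 mm high; origin under its centre. Leave it alone.
- glue_pot: Small jar with a yellow cap, 40 mm wide, 55 mm high, standing between rack and stand; origin under its centre. Leave it alone.
- scraper: Scraper with an orange handle lying on the table. Leave it alone.
- driver: Screwdriver with a yellow handle lying on the table. Leave it alone.
There are look-alikes about, which are no part of the job. What is shaped like the part that bears roller_center but blue is not meant.

How it is judged:
On the way, in this order (a step that is already met when the one before it is completed fails the run):
1. the roller is held above the empty clips, in line with them (z of roller_center in the frame of stand between 0.065 and 0.15 m and y of roller_center in the frame of stand between -0.06 and -0.03 m and x of roller_center in the frame of stand between -0.04 and 0.03 m and angle between the x axis of roller_center and the x axis of stand, either way round below 0.2 rad), for 0.1 s.
2. the roller is snapped down to the bottom of both clips (z of roller_center in the frame of stand between 0.0525 and 0.0575 m and y of roller_center in the frame of stand between -0.0475 and -0.0425 m and angle between the x axis of roller_center and the x axis of stand, either way round below 0.05 rad), for 0.2 s.
3. the roller's end is in the hood and presses on the hidden stop with at least 2.5 N (all of step 2 and x of roller_center in the frame of hood above -0.0685 m and contact force between roller and hood above 2.5 N), for 0.15 s.
At the end, for the whole second after the job is handed in: The roller lies at rest in both clips (centre within 2.5 mm of the clip line in height and sideways, axis within 0.05 rad of it) with its end at least 6.5 mm inside the hood, after having pressed on the stop; released (all of step 2 and x of roller_center in the frame of hood above -0.0685 m and linear speed of roller below 0.01 m/s); the robot touches nothing.
It fails at once if the roller is rammed against the hood or its stop with more than 30 N (contact force between roller and hood above 30 N).
It fails at once if the roller is forced into the stand with more than 45 N (contact force between roller and stand above 45 N).
It fails at once if the robot hits the stand with more than 10 N (contact force between any of the fingers, the arm and stand above 10 N).
It fails at once if another rod is taken out of its place (moved 15 mm) (distance of any of dark_rod_center, brass_rod_center from where it was at the start of the episode above 0.015 m).
It fails at once if a bystander is shifted by more than 25 mm (distance of any of bowl, glue_pot, scraper, driver from where it was at the start of the episode above 0.025 m).
It also fails if it takes over 67 s, if anything falls off the work surface, if the arm or the gripper's body presses on something with over 40 N, if the wrist force passes 120 N, or if a joint passes its speed limit or range.

## Working session

There is one attempt and no reset: what is moved stays moved. The work goes in short steps, each a Python script; the robot and the scene stay as the last script left them, time stands still between calls to the robot, and variables do not carry over. Pictures are saved under pics/ and viewed, at most 13 in all, crops included, and the job is handed in when it is done.

```bash
ls; mkdir -p pics; cat > h.py <<'E'
import numpy as np, cv2
from scipy.spatial.transform import Rotation as R
from rig import robot, fingers, cams, job_done, models
def ray(cal,px):
    K=np.array(cal["K"]); d=cal.get("dist",cal.get("distortion"))
    p=cv2.undistortPoints(np.array([[px]],float),K,None if d is None else np.array(d,float))[0,0]
    v=R.from_quat(cal["orientation"]).apply([p[0],-p[1],-1]); return np.array(cal["xyz"]),v
def hit(cal,px,z):
    o,v=ray(cal,px); return o+v*(z-o[2])/v[2]
def save(n,im): cv2.imwrite("pics/"+n,im[:,:,::-1])
E
python3 - <<'E'
from h import *
Z=dict(roller_center=.039,dark_rod_center=.039,brass_rod_center=.039,rack=0,stand=0,seat=.055,clip_a=.055,clip_b=.055,hood=.055,glue_pot=0,bowl=0)
for c in ["scene","top"]:
    save(c+"0.png",cams.capture(c)); cal=cams.calibration(c); print(c,cal)
    for q,z in Z.items():
        print(q,[(np.round(d["pixel"]).astype(int).tolist(),round(d["p"],2),hit(cal,d["pixel"],z)[:2].round(3).tolist()) for d in models.place_of(q,c)[:4]])
print(robot.get_obs())
E
```

```text
pics
scene {'K': array([[415.24904566,   0.        , 324.20710939],
       [  0.        , 415.24904566, 193.89248417],
       [  0.        ,   0.        ,   1.        ]]), 'xyz': array([ 1.32296924, -0.18496562,  0.68072571]), 'orientation': array([0.33111305, 0.27137133, 0.5725212 , 0.69924332])}
roller_center [([253, 189], 0.75, [0.499, -0.199]), ([347, 223], 0.67, [0.667, -0.0])]
dark_rod_center [([211, 193], 0.59, [0.496, -0.301])]
brass_rod_center [([234, 190], 0.64, [0.495, -0.245])]
rack [([233, 203], 0.62, [0.497, -0.254])]
stand [([415, 181], 0.86, [0.504, 0.229]), ([396, 157], 0.62, [0.383, 0.216])]
seat [([399, 172], 0.83, [0.526, 0.169]), ([348, 224], 0.54, [0.685, -0.005])]
clip_a [([407, 178], 0.68, [0.555, 0.181]), ([207, 192], 0.17, [0.513, -0.307])]
clip_b [([407, 178], 0.68, [0.555, 0.181]), ([207, 192], 0.17, [0.513, -0.307])]
hood [([411, 185], 0.57, [0.582, 0.181])]
glue_pot [([351, 223], 0.56, [0.629, 0.02])]
bowl [([434, 278], 0.61, [0.823, 0.148])]
top {'K': array([[384.51717243,   0.        , 322.95929231],
       [  0.        , 384.51717243, 194.42033879],
 
[... 990 characters left out ...]
, 'qpos': array([-1.32190375,  0.38335519,  0.01640695,  1.37010891, -0.00630714,
        1.38822419, -0.04648126]), 'dq': array([-0.00095662, -0.0009417 , -0.00099709,  0.00085518, -0.00043978,
       -0.00220504,  0.00025225]), 'joint_efforts': array([-3.03629613e-04, -6.27346873e+01,  8.42637923e-01, -3.72083902e+01,
        1.65003701e-02,  2.72407204e-03,  1.85107899e-05]), 'tool_pos': array([0.19168978, 0.59485617, 0.40470331]), 'tcp_rot': array([ 1.55237384e-01,  9.87877195e-01, -1.90144375e-05, -3.51557238e-05]), 'force': array([-0.29916157,  0.35915847,  0.48769765]), 'ft_torque': array([ 0.05343836,  0.00058976, -0.03546497]), 'gripper_force': 0.0, 'grip_width': 1.0010719004320143}
```

View pictures.

View pics/scene0.png

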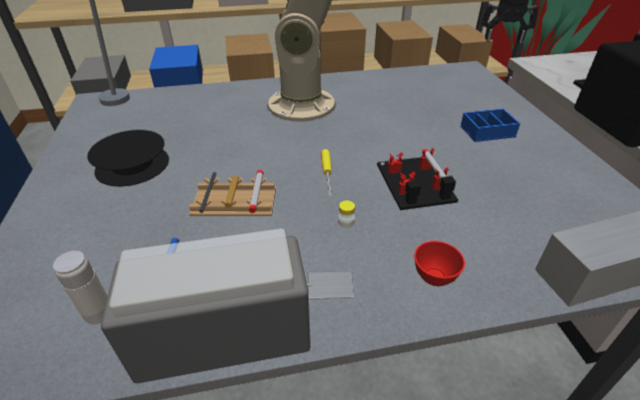

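View pics/top0.png

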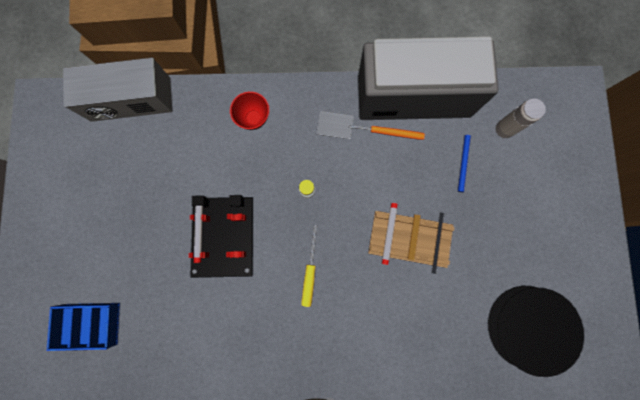

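The roller is the red-banded one in the rack, at (390,233) in the top view. Brass and dark rods lie to its right. The stand is at (222,236), with its empty clips at (235,217) and (235,254) and the hood at (237,201), so its x is about world +x. Next I'll take close wrist looks at the stand and the rack.

```bash
cat >> h.py <<'E'
def quat(yaw):  # tool down, tool x along yaw+pi
    a=(yaw+np.pi)/2; return np.array([np.cos(a),np.sin(a),0,0])
def look(xy,yaw,z,name,Z):
    q=quat(yaw); robot.reach([*xy,z],q); robot.dwell(.2)
    cal=cams.calibration("wrist"); save(name,cams.capture("wrist"))
    for k,zz in Z.items():
        print(k,[(np.round(d["pixel"],1).tolist(),round(d["p"],2),hit(cal,d["pixel"],zz)[:2].round(4).tolist()) for d in models.place_of(k,"wrist")[:4]])
    np.savez("pics/"+name[:-4],K=cal["K"],xyz=cal["xyz"],orientation=cal["orientation"])
    print(robot.get_obs()["time_s"], robot.get_obs()["force"], robot.get_obs()["qpos"].round(2),cal["xyz"])
E
python3 - <<'E'
from h import *
look((.46,.18),0,.40,"w_stand.png",dict(seat=.055,clip_a=.055,hood=.055,stand=0,roller_center=.055))
fingers.grip(.55)
look((.46,-.20),-.1,.40,"w_rack.png",dict(roller_center=.039,rack=0,brass_rod_center=.039))
E
```

```text
seat [([319.4, 221.1], 0.75, [0.5078, 0.1788])]
clip_a [([319.5, 179.2], 0.98, [0.4603, 0.1789]), ([320.0, 257.1], 0.74, [0.5523, 0.1794])]
hood [([319.4, 276.8], 0.69, [0.5781, 0.1787]), ([170.6, 142.9], 0.2, [0.4224, 0.0278])]
stand [([354.1, 203.6], 0.81, [0.5063, 0.2227]), ([198.0, 280.6], 0.27, [0.6191, 0.0107])]
roller_center []
3.5 [ 0.24662158  0.31863577 -0.06038359] [-0.76  0.1   0.35  1.74 -0.03  1.31  1.17] [0.37935787 0.17942047 0.36944543]
roller_center [([334.4, 214.5], 0.61, [0.5082, -0.1884])]
rack [([281.7, 193.7], 0.8, [0.489, -0.2514])]
brass_rod_center [([274.8, 204.0], 0.71, [0.4889, -0.2547])]
5.7833 [-0.80872518 -0.28753843  0.32344611] [-0.39  0.14  0.82  1.74 -0.1   1.31  1.92] [ 0.38041214 -0.19232561  0.36943422]
```

View pics/w_stand.png

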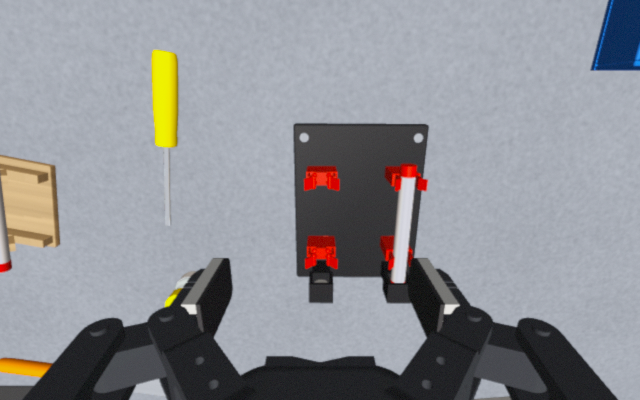

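View pics/w_rack.png

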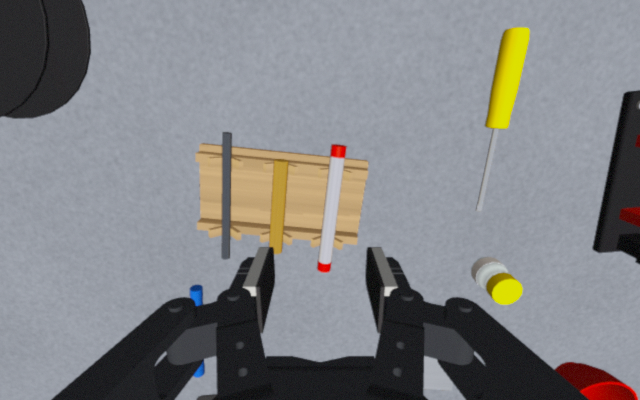

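The stand picture shows the empty clips at (320,179) and (320,257) with the hood at (320,285), so its yaw is about 0. In the rack picture the roller's red ends are at (339,150) and (324,268). I'll take the axis from the red bands and grasp.

```bash
python3 - <<'E'
from h import *
im=cv2.imread("pics/w_rack.png")[:,:,::-1].astype(int); cal=dict(np.load("pics/w_rack.npz"))
m=((im[:,:,0]>120)&(im[:,:,1]<70)&(im[:,:,2]<70)).astype(np.uint8); m[:,:300]=0; m[:,370:]=0
n,_,st,c=cv2.connectedComponentsWithStats(m)
i=1+np.argsort(-st[1:,4])[:2]; print(st[i],c[i])
P=[hit(cal,c[k],.043) for k in i]; P.sort(key=lambda p:p[0]); d=P[1]-P[0]
yaw=np.arctan2(d[1],d[0]); ctr=(P[0]+P[1])/2; print(P,yaw,ctr,np.linalg.norm(d))
g=ctr[:2]+8e-3*np.array([np.cos(yaw),np.sin(yaw)])
q=quat(yaw)
robot.reach([*g,.26],q); robot.servo_line([*g,.194],q,v=.06); robot.dwell(.1)
o=robot.get_obs(); print(o["force"],o["tool_pos"])
fingers.grip(0.0); o=robot.get_obs(); print(o["grip_width"],o["gripper_force"],o["force"])
robot.servo_line([*g,.30],q,v=.1); o=robot.get_obs(); print(o["time_s"],o["grip_width"],o["gripper_force"],o["force"],o["ft_torque"])
save("grasp.png",cams.capture("wrist"))
E
```

```text
[[331 145  15  12 165]
 [318 262  13  10  91]] [[337.95757576 150.49090909]
 [323.38461538 267.13186813]]
[array([ 0.43468404, -0.17859243,  0.043     ]), array([ 0.57289698, -0.20734597,  0.043     ])] -0.2051123352345917 [ 0.50379051 -0.1929692   0.043     ] 0.14117217049013744
[ 0.06438217  0.01251572 -0.36865154] [ 0.5117999  -0.19464636  0.19440341]
0.16838103707210514 58.34936320781708 [-0.64786778  6.12735439  4.67046219]
9.3917 0.163316745026195 58.4104585647583 [ 0.32111719 -0.1861483  -1.9568052 ] [-0.03737555  0.0129181   0.05540206]
```

View pics/grasp.png

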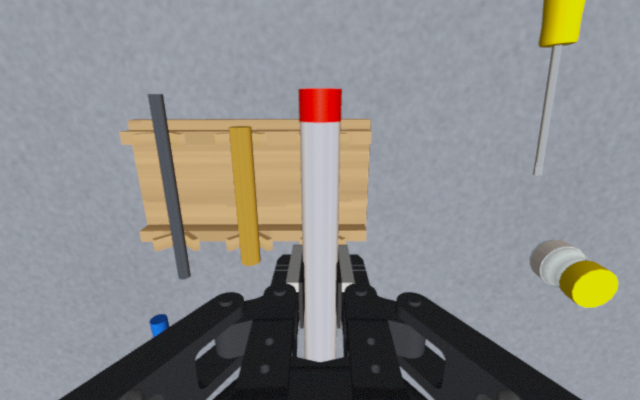

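The roller is held square between the pads, vertical at column 320, with the near band at rows 88–122. The other rods haven't moved. Next I'll check its tilt and grip offset by projection.

```bash
cat >> h.py <<'E'
def proj(cal,p):
    v=R.from_quat(cal["orientation"]).inv().apply(np.array(p)-cal["xyz"]); u=np.array(cal["K"])@[v[0]/-v[2],-v[1]/-v[2],1]; return u[:2]
E
python3 - <<'E'
from h import *
cal=cams.calibration("wrist"); o=robot.get_obs(); T=R.from_quat(o["tcp_rot"])
import itertools
for off in (.004,.008,.012):
  for tilt in (-.1,0,.1):
    r=[]
    for s in(-1,1):   # s=+1: far end (tool -x)
        L=s*.075-off   # along roller, +x world = -tool x
        tops=[o["tool_pos"]+T.apply([-(L*np.cos(tilt)),w,.155-L*np.sin(tilt)]) for w in(-.008,.008)]
        r+=[proj(cal,t).round(0).tolist() for t in tops]
    print(off,tilt,r)
E
```

```text
0.004 -0.1 [[301.0, 103.0], [346.0, 103.0], [308.0, 382.0], [337.0, 382.0]]
0.004 0 [[303.0, 101.0], [344.0, 101.0], [308.0, 394.0], [338.0, 394.0]]
0.004 0.1 [[304.0, 102.0], [343.0, 102.0], [307.0, 406.0], [338.0, 406.0]]
0.008 -0.1 [[301.0, 91.0], [346.0, 91.0], [308.0, 377.0], [337.0, 377.0]]
0.008 0 [[302.0, 90.0], [344.0, 90.0], [308.0, 389.0], [338.0, 389.0]]
0.008 0.1 [[304.0, 92.0], [343.0, 92.0], [307.0, 400.0], [338.0, 400.0]]
0.012 -0.1 [[301.0, 79.0], [346.0, 79.0], [308.0, 372.0], [337.0, 372.0]]
0.012 0 [[302.0, 79.0], [345.0, 79.0], [308.0, 383.0], [338.0, 383.0]]
0.012 0.1 [[303.0, 82.0], [343.0, 82.0], [307.0, 393.0], [338.0, 393.0]]
```

```bash
python3 - <<'E'
from h import *
q=quat(0.003)
robot.reach([.504,.1795,.30],q); robot.servo_line([.504,.1795,.245],q,v=.08); robot.dwell(.3)
cal=cams.calibration("wrist"); save("hover.png",cams.capture("wrist"))
o=robot.get_obs(); print(o["time_s"],o["tool_pos"],o["force"],o["ft_torque"],o["grip_width"])
for x in(-.045,.045):
  for y in(-.012,0,.012): print(proj(cal,[.5063+x,.1795+y,.068]).round(0))
print(proj(cal,[.504-.083,.1795,.09]))
for c in ("clip_a","hood"): print(c,[(d["pixel"],d["p"]) for d in models.place_of(c,"wrist")])
E
```

```text
12.025 [0.50406997 0.17955979 0.24529227] [-1.42685896  0.06015065 -1.52475479] [ 0.02729382 -0.01991263 -0.02184579] 0.16640465955284778
[298. 179.]
[323. 179.]
[347. 179.]
[301. 329.]
[322. 329.]
[342. 329.]
[323.64957385  90.7517731 ]
clip_a [([56.5, 108.6], 0.33)]
hood [([322.3, 349.0], 0.62)]
```

View pics/hover.png

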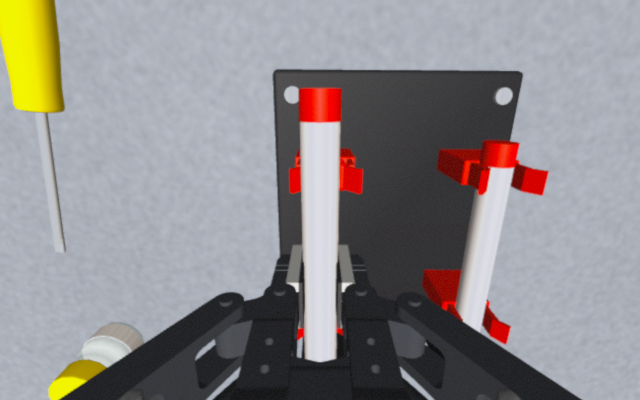

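The roller is held over the clips, axis at column 320. The far clip's flares span about 289–363, so the clip seems to lie about 2 mm further to +y. I'll measure that by segmentation in both wrist pictures.

```bash
python3 - <<'E'
from h import *
def red(n):
    im=cv2.imread(n)[:,:,::-1].astype(int); return im,(im[:,:,0]>100)&(im[:,:,1]<80)&(im[:,:,2]<80)
im,m=red("pics/hover.png")
for r in (100,112,152,158,170,175,180,185,190,330,334):
    c=np.where(m[r,240:400])[0]+240; print(r,c.min() if len(c) else None,c.max() if len(c) else None,[ (int(a[0]),int(a[-1])) for a in np.split(c,np.where(np.diff(c)>1)[0]+1) if len(a)])
g=im.sum(2)[:,:]; 
for r in (130,200,240): 
    c=np.where(g[r,280:360]>350)[0]+280; print("roller",r,c.min(),c.max())
im,m=red("pics/w_stand.png")
for r in list(range(166,192,3))+list(range(236,270,4)):
    c=np.where(m[r,290:360])[0]+290; print(r,[ (int(a[0]),int(a[-1])) for a in np.split(c,np.where(np.diff(c)>1)[0]+1) if len(a)])
b=im.sum(2)
for r in (140,200,225,280,290,298): c=np.where(b[r,280:345]<180)[0]+280; print("blk",r,c.min(),c.max())
E
python3 -c "
import cv2;i=cv2.imread('pics/w_stand.png')[115:310,285:435];j=cv2.imread('pics/hover.png')[140:200,270:380]
cv2.imwrite('pics/crop.png',cv2.resize(i,None,fx=3,fy=3,interpolation=cv2.INTER_CUBIC))"
```

```text
100 299 341 [(299, 341)]
112 298 341 [(298, 341)]
152 297 351 [(297, 299), (340, 351)]
158 294 355 [(294, 299), (340, 355)]
170 288 363 [(288, 299), (340, 363)]
175 288 363 [(288, 300), (340, 363)]
180 289 362 [(289, 300), (340, 362)]
185 289 362 [(289, 300), (340, 362)]
190 289 362 [(289, 300), (340, 362)]
330 298 342 [(298, 303), (337, 342)]
334 297 342 [(297, 303), (340, 342)]
roller 130 300 340
roller 200 301 338
roller 240 302 338
166 [(307, 335)]
169 [(307, 336)]
172 [(305, 337)]
175 [(305, 337)]
178 [(304, 339)]
181 [(303, 339)]
184 [(303, 339)]
187 [(303, 316), (327, 339)]
190 [(304, 308), (334, 339)]
236 [(308, 333)]
240 [(307, 334)]
244 [(307, 334)]
248 [(306, 335)]
252 [(306, 335)]
256 [(306, 335)]
260 [(304, 316), (326, 337)]
264 [(305, 316), (326, 337)]
268 [(305, 308), (333, 337)]Traceback (most recent call last):
  File "<stdin>", line 14, in <module>
    return umr_minimum(a, axis, None, out, keepdims, initial, where)
ValueError: zero-size array to reduction operation minimum which has no identity
```

View pics/crop.png

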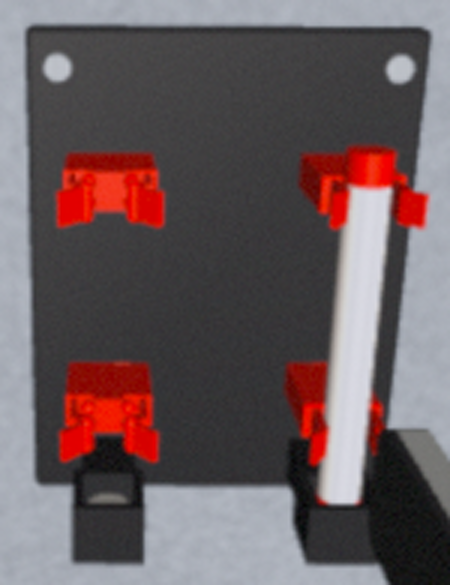

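Both pictures agree: the clip line lies at y≈0.182 with yaw≈0, about 2.5 mm beyond the present pose. I'll correct for that and press down with force feedback.

```bash
python3 - <<'E'
from h import *
q=quat(0.0)
x,y=.504,.182
robot.servo_line([x,y,.245],q,v=.03); robot.dwell(.2)
f0=np.array(robot.get_obs()["force"]); t0=np.array(robot.get_obs()["ft_torque"])
robot.servo_line([x,y,.226],q,v=.03)
z=.226; hist=0
while z>.2085:
    z-=.001; robot.servo_line([x,y,z],q,v=.02); robot.dwell(.03)
    o=robot.get_obs(); f=o["force"]-f0; t=o["ft_torque"]-t0
    print(round(o["time_s"],2),round(z,4),o["tool_pos"].round(4),f.round(1),t.round(2))
    if np.linalg.norm(f)>26 or abs(f[1])>10: print("stop"); break
E
```

```text
13.64 0.225 [0.504  0.182  0.2251] [-0.5 -0.7  0.4] [-0.06 -0.04  0.01]
13.93 0.224 [0.504 0.182 0.224] [-0.5  0.1  0.8] [-0.06  0.01  0.03]
14.21 0.223 [0.504  0.182  0.2229] [-1.3 -1.2  0.9] [ 0.01  0.03 -0.04]
14.49 0.222 [0.5041 0.1821 0.222 ] [-0.2 -0.1  2.2] [ 0.03 -0.03 -0.03]
14.78 0.221 [0.5042 0.1821 0.2212] [-0.4 -0.4  3.8] [ 0.03 -0.11 -0.05]
15.06 0.22 [0.5044 0.1821 0.2204] [-0.1  0.1  6.6] [ 0.06 -0.28 -0.06]
15.34 0.219 [0.5045 0.182  0.2195] [ 1.7 -0.4  6.7] [ 0.04 -0.62 -0.08]
15.62 0.218 [0.5045 0.182  0.2184] [ 3.1 -0.3  7.1] [ 0.09 -0.87 -0.02]
15.91 0.217 [0.5043 0.1821 0.2171] [ 4.5 -0.1  5.1] [ 0.19 -1.11 -0.02]
16.19 0.216 [0.504  0.182  0.2157] [3.2 0.6 2.1] [ 0.23 -1.08 -0.02]
16.48 0.215 [0.5036 0.182  0.2144] [ 3.5  1.3 -1.7] [ 0.31 -0.9  -0.06]
16.76 0.214 [0.5035 0.182  0.2134] [ 1.5  0.1 -3.4] [ 0.3  -0.55 -0.04]
17.04 0.213 [0.5036 0.182  0.2125] [ 0.5  1.4 -3.8] [ 0.29 -0.28 -0.02]
17.32 0.212 [0.5038 0.182  0.2118] [-1.5  0.7 -2.6] [ 0.26 -0.07 -0.04]
17.61 0.211 [0.5039 0.182  0.2109] [-0.6  0.8 -2.1] [ 0.13 -0.02 -0.04]
17.89 0.21 [0.5041 0.182  0.2101] [-0.9 -0.2 -0.7] [ 0.23 -0.02 -0.05]
18.18 0.209 [0.5042 0.182  0.2097] [-3.8  1.2  7.9] [ 0.1   0.54 -0.09]
18.46 0.208 [0.5044 0.182  0.2094] [-7.2 -0.5 17.7] [-0.1   1.3  -0.09]
```

It snapped through with almost no side force and met the rigid seat at the expected height. I'll relax and look.

```bash
python3 - <<'E'
from h import *
q=quat(0.0)
robot.servo_line([.504,.182,.2103],q,v=.03); robot.dwell(.2)
o=robot.get_obs(); print(o["time_s"],o["tool_pos"],o["force"],o["ft_torque"],o["grip_width"])
cal=cams.calibration("wrist"); save("seated.png",cams.capture("wrist")); cams.capture("scene")
print(proj(cal,[.421,.182,.0553]))
for w in(-.008,.008): print(proj(cal,[.421,.182+w,.0553]),proj(cal,[.46,.182+w,.0553]))
im=cams.capture("scene"); save("sc.png",cv2.resize(im[140:215,370:470],None,fx=6,fy=6,interpolation=cv2.INTER_CUBIC))
E
```

```text
18.9083 [0.50403681 0.18203536 0.2101969 ] [-0.16361536  0.87037919 -0.42405965] [ 0.14211106 -0.0915162  -0.00339705] 0.16242794537701255
[323.338199    91.05560041]
[302.36244282  91.08114425] [304.10368178 189.26913961]
[344.31716283  91.03005266] [342.11933458 189.23645046]
```

View pics/seated.png

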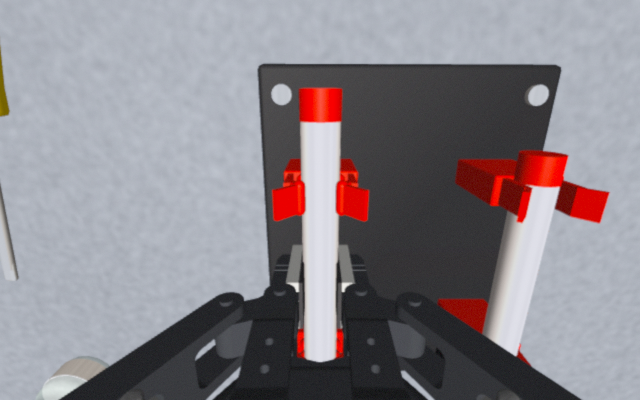

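View pics/sc.png

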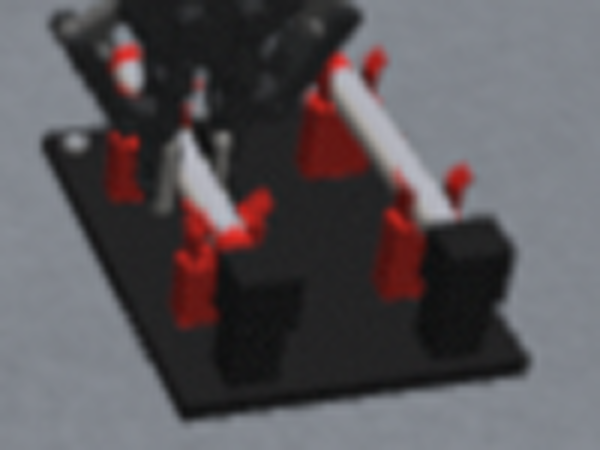

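The roller lies level in both clips, with its front end at the hood mouth. Now I'll slide it in by feel.

```bash
python3 - <<'E'
from h import *
q=quat(0.0); x=.504; f0=np.array(robot.get_obs()["force"]); fr=[]
def st(v=.02):
    robot.servo_line([x,.182,.2102],q,v=v); robot.dwell(.03)
    o=robot.get_obs(); f=o["force"]-f0; print(round(o["time_s"],2),round(x,4),o["tool_pos"].round(4),f.round(1)); return f
while x<.533:
    x+=.001 if x<.516 else .0005
    f=st(); fr.append(-f[0])
    base=np.median(fr[3:13]) if len(fr)>6 else 7
    if -f[0]>base+4.5 or abs(f[1])>10 or abs(f[2])>15: print("contact",base); break
E
```

```text
19.34 0.505 [0.5049 0.1821 0.2101] [-0.7  0.4 -0.9]
19.62 0.506 [0.506  0.182  0.2101] [-1.4  1.3 -0.2]
19.91 0.507 [0.5071 0.182  0.2102] [ 0.4  0.4 -0.5]
20.19 0.508 [0.5081 0.182  0.2102] [-0.3  0.2 -0.6]
20.48 0.509 [0.5091 0.182  0.2102] [-1.2  0.6 -1.2]
20.76 0.51 [0.5101 0.182  0.2102] [-1.5  0.1 -1.4]
21.04 0.511 [0.5111 0.182  0.2102] [-0.8 -0.  -1.9]
21.32 0.512 [0.5121 0.182  0.2102] [-0.8  0.4 -1.1]
21.61 0.513 [0.5131 0.182  0.2102] [-0.1  0.6 -0.2]
21.89 0.514 [0.5141 0.182  0.2102] [-0.4  1.  -1.1]
22.18 0.515 [0.5151 0.182  0.2102] [-0.8  0.1 -0.4]
22.46 0.516 [0.5161 0.182  0.2102] [-0.7  0.3 -1.5]
22.74 0.5165 [0.5165 0.182  0.2102] [-1.3 -0.5 -1.1]
23.02 0.517 [0.517  0.182  0.2102] [-0.9  0.1 -0.1]
23.31 0.5175 [0.5175 0.182  0.2102] [-1.6 -0.1 -1. ]
23.59 0.518 [0.518  0.182  0.2102] [-0.9  0.5 -0.5]
23.88 0.5185 [0.5185 0.182  0.2102] [-0.6  0.4 -1. ]
24.16 0.519 [0.519  0.182  0.2102] [-0.  -0.  -0.9]
24.44 0.5195 [0.5195 0.182  0.2102] [-0.8  0.5 -1.1]
24.73 0.52 [0.52   0.182  0.2102] [-0.4  0.  -1.2]
25.01 0.5205 [0.5205 0.182  0.2102] [-1.   0.2 -1.2]
25.29 0.521 [0.5209 0.182  0.2101] [-3.4 -0.5  0.8]
25.57 0.5215 [0.5211 0.182  0.2101] [-6.3  0.3  2.6]
contact 0.7877362339170295
```

```bash
python3 - <<'E'
from h import *
q=quat(0.0); x=.5215
while x<.526:
    x+=.0004; robot.servo_line([x,.182,.2102],q,v=.02); robot.dwell(.05)
    o=robot.get_obs(); print(round(o["time_s"],2),round(x,4),o["tool_pos"].round(4),o["force"].round(1))
    if o["force"][0]<-13: break
robot.dwell(.5); o=robot.get_obs(); print(o["tool_pos"].round(4),o["force"].round(1))
cal=cams.calibration("wrist"); save("press.png",cams.capture("wrist"))
im=cams.capture("scene"); s=cv2.resize(im[140:215,370:470],None,fx=5,fy=5,interpolation=cv2.INTER_CUBIC)
w=cv2.imread("pics/press.png")[:,:,::-1][:375,230:530]
cv2.imwrite("pics/both.png",np.hstack([s,w])[:,:,::-1])
E
```

```text
25.88 0.5219 [0.5212 0.182  0.21  ] [-7.8  1.1  2.8]
26.18 0.5223 [0.5213 0.182  0.21  ] [-9.  -0.1  6. ]
26.48 0.5227 [0.5215 0.182  0.2099] [-10.4   0.2   6. ]
26.77 0.5231 [0.5216 0.182  0.2099] [-11.9   1.4   8. ]
27.07 0.5235 [0.5218 0.182  0.2099] [-13.7   0.4   9.4]
[0.5218 0.182  0.2099] [-14.4   0.6  10.6]
```

View pics/both.png

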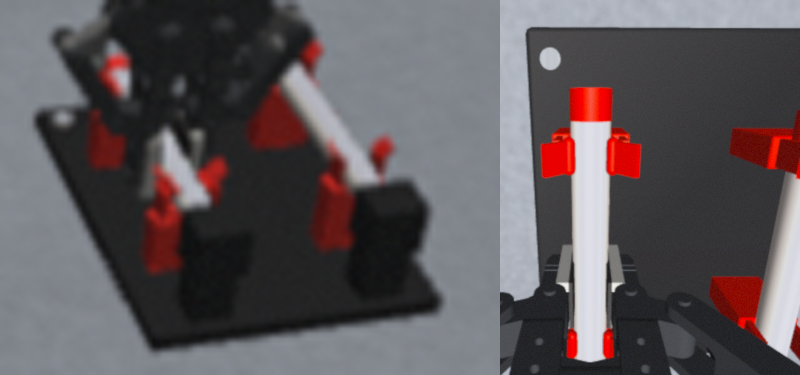

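The red band is inside the hood, the roller hasn't slipped in the grip, and the stop is taking about 14 N. I'll unload, release and withdraw.

```bash
python3 - <<'E'
from h import *
q=quat(0.0)
robot.servo_line([.5212,.182,.2102],q,v=.02); robot.dwell(.1); print(robot.get_obs()["force"])
fingers.grip(.5); robot.dwell(.1); print(robot.get_obs()["force"])
robot.servo_line([.5212,.182,.24],q,v=.05); robot.servo_line([.47,.182,.36],q,v=.12); robot.dwell(.3)
o=robot.get_obs(); print(o["time_s"],o["force"])
im=cams.capture("wrist"); s=cv2.imread("pics/press.png"); save("end.png",im)
E
```

```text
[-5.98127607  0.74565759  1.47847457]
[-0.06718979 -0.57953777  0.33015621]
30.8083 [ 0.20229116  0.03515265 -0.91033418]
```

View pics/end.png

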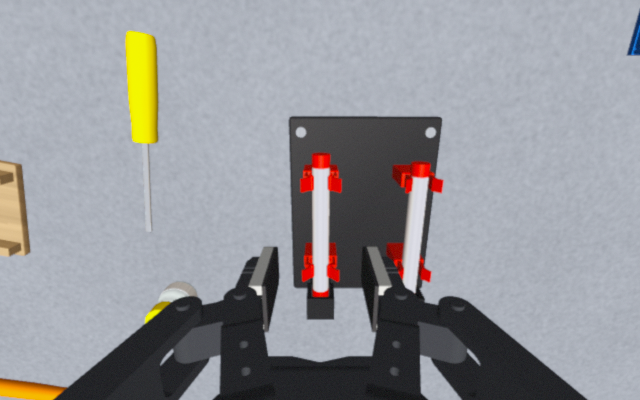

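The roller is released and sits in both clips, but a sliver of red shows before the hood at (320,294). I'll measure the insertion depth.

```bash
python3 - <<'E'
from h import *
cal=cams.calibration("wrist")
im=cv2.imread("pics/end.png")[:,:,::-1].astype(int)
print([(r,im[r,320].tolist()) for r in list(range(149,170))+list(range(284,304))])
print("clip rows",[(r,im[r,305].tolist()) for r in list(range(160,195,2))+list(range(240,286,2))])
for r in(152,153,154): print(r,hit(cal,[320,r],.063)[:2])
for r in(166,290,297,300): print(r,hit(cal,[320,r],.063)[:2])
c=lambda r,z: hit(cal,[320,r],z)[0]
E
```

```text
[(149, [74, 73, 74]), (150, [75, 72, 73]), (151, [80, 65, 66]), (152, [112, 51, 49]), (153, [140, 15, 13]), (154, [150, 12, 2]), (155, [198, 29, 11]), (156, [244, 53, 24]), (157, [248, 55, 25]), (158, [248, 56, 37]), (159, [248, 55, 30]), (160, [248, 57, 29]), (161, [248, 57, 27]), (162, [248, 59, 31]), (163, [248, 59, 35]), (164, [249, 59, 29]), (165, [248, 57, 30]), (166, [248, 54, 29]), (167, [248, 63, 42]), (168, [245, 114, 113]), (169, [234, 184, 190]), (284, [221, 221, 230]), (285, [221, 221, 230]), (286, [221, 221, 230]), (287, [220, 221, 229]), (288, [221, 221, 230]), (289, [220, 221, 230]), (290, [220, 220, 228]), (291, [222, 202, 210]), (292, [232, 115, 116]), (293, [247, 37, 0]), (294, [247, 27, 0]), (295, [239, 24, 0]), (296, [198, 25, 0]), (297, [87, 22, 23]), (298, [36, 32, 32]), (299, [48, 49, 50]), (300, [47, 50, 49]), (301, [50, 48, 51]), (302, [49, 51, 50]), (303, [51, 48, 52])]
clip rows [(160, [75, 72, 74]), (162, [73, 70, 71]), (164, [103, 57, 57]), (166, [140, 22, 16]), (168, [144, 19, 12]), (170, [195, 16, 0]), (172, [210, 45, 32]), (174, [174, 24, 12]), (176, 
[... 184 characters left out ...]
, [65, 66, 68]), (240, [61, 59, 64]), (242, [70, 55, 55]), (244, [100, 43, 43]), (246, [117, 36, 31]), (248, [123, 26, 29]), (250, [129, 28, 28]), (252, [133, 24, 21]), (254, [147, 23, 17]), (256, [236, 24, 0]), (258, [236, 35, 0]), (260, [224, 28, 0]), (262, [202, 26, 1]), (264, [207, 27, 13]), (266, [222, 36, 10]), (268, [154, 35, 34]), (270, [222, 0, 0]), (272, [232, 0, 0]), (274, [232, 0, 0]), (276, [233, 0, 0]), (278, [231, 0, 0]), (280, [185, 36, 25]), (282, [60, 50, 52]), (284, [52, 52, 55])]
152 [0.43378335 0.18045405]
153 [0.43465264 0.18045302]
154 [0.4355237  0.18045199]
166 [0.44611623 0.18043943]
290 [0.57312421 0.18028888]
297 [0.58141068 0.18027905]
300 [0.5850044  0.18027479]
```

```bash
python3 -c "
import cv2;i=cv2.imread('pics/end.png')[110:325,285:445]
cv2.imwrite('pics/c2.png',cv2.resize(i,None,fx=2.75,fy=2.75,interpolation=cv2.INTER_CUBIC))"
```

```text
(no output)
```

View pics/c2.png

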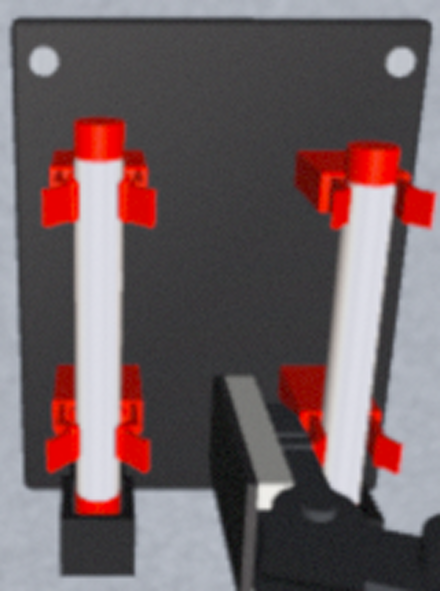

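The near end is at x≈0.4365, so the far end is at 0.5865. That is about 8–9 mm past the mouth (~0.578), which fits the hidden stop. The contact also came 10 mm beyond where the mouth edge would have been felt. Handing in.

```bash
python3 -c "
from h import *
print(job_done(), robot.get_obs()['time_s'])"
```

```text
the job is handed in; nothing more can be done
the job is handed in; nothing more can be done
```

The roller is seated in both clips and was pressed against the hidden stop with about 14 N. It was then released, and the job was handed in at about 31 s; no verdict was shown.

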